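# Show the long objective to the lens-inspection camera

### The job

Take the longest microscope objective out of the black rack and hold it up to the slanting inspection camera so that its narrow front-lens end looks straight into the middle of the camera's lens, 40 mm away from it. Do not touch the camera, and leave the other objectives in the rack and the things on the bench as they are. Finish while still holding the objective steady there, gripped in the air; do not put it down or let go.

Things in the scene. Friction and masses are not known exactly. Their poses are not given: they have to be found in the camera images.
- objective_long_center (a point): Middle of the longest of three bright metal objectives, 75 mm long, upright in any hole of the rack, narrow nose down: 20 mm of nose (19 mm across) in the hole, then a 48 mm barrel 26 mm across resting on the rack's top, then a 7 mm thread 20 mm across. 55 mm stand above the rack; this point is 17.5 mm above the rack's top. z axis: from nose to thread. 115 to 230 g. Lifts straight out.
- objective_long_nose (a point): Front-lens face of the longest objective, the middle of its narrow end, 37.5 mm from its centre; z axis as above, so the lens looks along -z.
- objective_mid_center (a point): Centre of the middle-sized objective, same make, 58 mm long (38 mm stand above the rack's top). Stays in the rack.
- objective_short_center (a point): Centre of the shortest objective, same make, 46 mm long (26 mm stand above the rack's top). Stays in the rack.
- rack: Fixed black plastic block, 70 mm (its x) by 210 mm (its y) by 30 mm high, with three upright through holes 23 mm wide in a row along its y axis, 70 mm apart (middle one at its centre). Origin at the centre of its underside, on the bench.
- camera_stand: Fixed stand of the inspection camera: white base plate 130 x 100 x 12 mm, reaching 45 mm to the -x and 85 mm to the +x side of its origin, and two dark uprights, 110 mm high, beside the camera. Origin on the bench, straight below the middle of the camera's lens face. The camera leans to its -x side, roughly towards the robot.
- camera: Inspection camera, a black barrel 56 mm across and 97 mm long with a white ring light 68 mm across round its lens. It looks up, leaning 30 degrees from vertical towards the -x side of its stand. Origin: middle of the lens face, 130 mm above the bench. Its z axis is the line of sight, pointing out of the lens, upwards.
- view_point (a point): The point 40 mm out from the camera's lens face on its line of sight, where the middle of the objective's front-lens face belongs. Axes as the camera's.
- slide_box: Bystander: shut blue slide box, 100 x 170 x 35 mm. Origin at the centre of its underside.
- specimen_jar: Bystander: closed glass jar, 60 mm across, 85 mm high. Origin at the centre of its underside.
- petri_dish: Bystander: closed clear dish, 94 mm across, 21 mm high. Origin at the centre of its underside.

How it is judged (in metres and radians):
On the way:
1. the longest objective is lifted clear out of the rack, in the fingers (z of objective_long_nose in the frame of rack above 0.045 m and contact force between the fingers and objective_long above 0.5 N), for 0.2 s.
At the end, for the whole second after the job is handed in: Longest objective held still in the fingers, touching neither rack nor camera: front-lens face within 15 mm of the point 40 mm out on the camera's line of sight, lens towards the camera, axis within 10 degrees. Other objectives within 15 mm, box, jar and dish within 20 mm, of their starts (distance between objective_long_nose and view_point below 0.015 m and angle between the z axis of objective_long_center and the z axis of camera, either way round below 0.18 rad and z of objective_long_center in the frame of camera above 0.055 m and height (world z) of objective_long_nose above 0.14 m and contact force between the fingers and objective_long above 0.5 N and contact force between objective_long and camera_stand below 0.1 N and contact force between objective_long and rack below 0.1 N and linear speed of objective_long below 0.02 m/s and angular speed of objective_long below 0.15 rad/s and distance of each of objective_mid_center, objective_short_center from where it was at the start of the episode below 0.015 m and distance of each of slide_box, specimen_jar, petri_dish from where it was at the start of the episode below 0.02 m); the arm keeps its last pose, push and grip.
It fails at once if the camera or its stand is touched (over 2 N) (contact force between any of the arm, the fingers, objective_long and camera_stand above 2 N).
It fails at once if another objective is pulled out or shifted by over 15 mm (distance of any of objective_mid_center, objective_short_center from where it was at the start of the episode above 0.015 m).
It fails at once if slide box, jar or dish is shifted by over 20 mm (distance of any of slide_box, specimen_jar, petri_dish from where it was at the start of the episode above 0.02 m).
It also fails if it takes over 35 s, if anything falls off the work surface, if the arm or the gripper's body presses on something with over 40 N, if the wrist force passes 120 N, or if a joint passes its speed limit or range.

### The arm

A 6-joint arm with a two-finger parallel gripper is mounted at the origin on the work surface. World frame = base frame: x ahead of the robot, y to its left, z up, the work surface at z = 0. Lengths are in mm, angles in degrees, forces in N, time in s.
With the tool pointing down it reaches from about 300 to 850 mm from the base axis. Payload 4.2 kg.
Tool frame: the origin (TCP) lies on the centre line of the jaws, within the pads' length; the fingertips stand 14 mm ahead of it and the grasp point (between the pads) lies 5 mm behind it (env.finger_overhang is the z of the fingertips in the tool frame, in mm); z points along the fingers, y is the line along which they close (so a half turn about z gives the same grasp; the last joint's range is limited). The gripper opens to 91 mm and grips with 3 to 60 N. Pads are 32 mm wide; open, the fingers measure 118 mm over their backs; the gripper's body (76 mm by 178 mm) begins 60 mm behind the grasp point.
Start: joints at [-69.901, 18.312, 89.639, -0, 72.044, -1.146], TCP at [208.361, -535.936, 227.976] pointing down, gripper open.
Joint ranges: [-177.97, 177.97], [-48.28, 115.42], [12.27, 149.76], [-77.06, 257.06], [2.81, 150.46], [-146.56, 146.56]. Speed limits (degrees/s): [147.25, 147.25, 180, 180, 180, 180].

### API

Orientations are given as [roll, pitch, yaw] about the fixed x, y, z axes, in that order (R = Rz(yaw) Ry(pitch) Rx(roll)).
In Python, from workcell import sensors, viewer, env gives the robot as it stands. The module is installed in compiled form; this text tells all that it offers.
- The arm moves only by the tool step_arm, never from a script. Its argument "plan" is one flat list of numbers, 6 for each row, row after row: the shift along the tool's x, y, z in cm, then the turn, a rotation vector about the tool's x, y, z in rad. In form: [x, y, z, wx, wy, wz, x, y, z, wx, wy, wz, ...]. A call has 1 to 5 rows; each row shifts and turns the commanded pose from where the row before left it, along the tool's axes as they then stand; what a row does not reach is not made up. A row lasts 1/12 s, in which the tool goes at most 41.7 mm and 7.16 degrees, less where a joint would pass 70% of its speed; a pose out of reach is approached as far as the arm can. A call is refused whole if a number of a shift passes 4.17 or a number of a turn 0.125, either way. A call with a gripper value outside its range is refused whole. "hand" is the finger opening in cm, from 0 to 9.12, set as the call begins (left out, the last holds). The fingers move at their own pace and stop on an object; "newtons" is the grip in N (left out, the last holds). Time passes only in rows, so rows that do not move let the fingers close. It gives the time, the measured TCP pose, the force, the opening and the grip force at its end, in the units of the state.
- sensors.state(): the state, without advancing time (a new reading comes with each control period).
- viewer.grab_frame(name): name is "scene" or "top"; returns a dict with "img" (384x512x3 uint8, red, green, blue), "fx", "fy", "cx", "cy" (pixels), "position" and "attitude" of the camera in the world. Camera axes: x right, y down, z forward; pixel columns grow to the right and rows downward; lengths in mm; the calibration is good to about 2 mm. A picture is of the moment at which its call begins. There is no depth.
- env.job_done(): hands the job in; it is judged then, once.
Trained networks look in a picture, given as the dict that the camera call returned (one of the last four; its "shot" number tells which), for a name from the list of things; names that differ only in an ending like _2 or _b are one class to them, and where a whole thing is asked for, a point or a joint stands for the part that bears it (a point fixed in the world has none). Each returns a list of dicts, best first, with "score" (0 to 1); they miss things now and then, are a little off and sometimes report something else, mostly with a low value. They report only what shows in the picture. A call takes as long as a camera call.
- viewer.boxes_of(name, picture): "location" ([column, row] in pixels, amid what is visible of it).
- viewer.pinpoint(name, picture): "location" ([column, row] in pixels: a listed point, or the origin of a listed thing).
The state is a dict: "time_s": time; "qpos": joint angles; "qvel": joint speeds; "effort": joint torques, N m; "ee_pos": TCP position; "ee_rot": TCP orientation; "force": force on the tool from outside, world axes, zero at the start; "torque": the same for the moment, N m; "gripper_width": finger opening in mm; "gripper_force": force on a finger pad.
Only numpy, scipy, OpenCV 4.12 (cv2) and the standard library are available. Lean on these libraries where they do the work, as an engineer would, in place of code of your own. Each camera call takes 0.05 s, during which the arm holds its last target. There are 200 camera calls.

## Working session

There is one attempt and no reset: what is moved stays moved. The work goes in short steps, Python scripts to look and compute and a tool call to move; the robot and the scene stay as the last step left them, time stands still between calls to the robot, and variables do not carry over. Pictures are saved under pics/ and viewed, at most 10 in all, crops included, and the job is handed in when it is done.

Besides the shell and the picture viewer there is one more tool, called as name(argument=value, ...), one argument or row to a line, values as JSON. step_arm: Moves the arm, as the interface text tells. Its arguments: {"type":"object","properties":{"plan":{"type":"array","items":{"type":"number"}},"hand":{"type":"number"},"newtons":{"type":"number"}},"required":["plan"]}

```bash
mkdir -p pics; cat > h.py <<'E'
from workcell import sensors, viewer, env
import numpy as np, cv2
from scipy.spatial.transform import Rotation as R
def rot(a): return R.from_euler('xyz',a,degrees=True).as_matrix()
def ray(f,p):
    d=np.array([(p[0]-f['cx'])/f['fx'],(p[1]-f['cy'])/f['fy'],1.])
    A=np.array(f['attitude'],float); M=A if A.shape==(3,3) else rot(A)
    d=M@d; return np.array(f['position'],float), d/np.linalg.norm(d)
def atz(f,p,z):
    o,d=ray(f,p); return o+d*(z-o[2])/d[2]
def tri(f,p,g,q):
    o,d=ray(f,p);u,e=ray(g,q)
    s=np.linalg.lstsq(np.c_[d,-e],u-o,rcond=None)[0]
    a,b=o+s[0]*d,u+s[1]*e; return (a+b)/2,np.linalg.norm(a-b)
E
python3 - <<'E'
from h import *
s=viewer.grab_frame('scene');t=viewer.grab_frame('top')
for n,f in(('scene',s),('top',t)):
    cv2.imwrite(f'pics/{n}0.png',cv2.cvtColor(cv2.resize(f['img'],None,fx=1.5,fy=1.5),cv2.COLOR_RGB2BGR)); print(n,f['position'],f['attitude'],f['fx'],f['cx'],f['cy'])
for n in 'objective_long_center objective_long_nose objective_mid_center objective_short_center rack camera_stand camera view_point slide_box specimen_jar petri_dish'.split():
    a,b=viewer.pinpoint(n,s)[:2],viewer.pinpoint(n,t)[:2]
    print(n,[(np.round(x['location']).tolist(),round(x['score'],2)) for x in a],[(np.round(x['location']).tolist(),round(x['score'],2)) for x in b])
    if a and b:
        p,e=tri(s,a[0]['location'],t,b[0]['location']); print('   ',p.round(1),round(e,1))
E
```

```text
scene [1195.85453625  547.58186649  663.56113736] [-122.81682491    0.7369293   130.89939093] 402.1648769444624 251.21027506943898 198.897720564284
top [ 456.27560219   12.62853655 1579.46230177] [-1.75387878e+02  1.07316516e-01 -9.12843939e+01] 460.44333422769347 256.6722434308873 188.9832984378715
objective_long_center [([329.0, 229.0], 0.81), ([342.0, 252.0], 0.72)] [([212.0, 221.0], 0.53)]
    [475.5 163.8  58.6] 4.9
objective_long_nose [([330.0, 242.0], 0.57)] [([214.0, 221.0], 0.6)]
    [472.5 164.7  17.7] 15.9
objective_mid_center [([344.0, 254.0], 0.56)] [([239.0, 132.0], 0.62), ([193.0, 218.0], 0.42)]
    [699.4 180.1 173.1] 250.9
objective_short_center [([364.0, 270.0], 0.67)] [([175.0, 203.0], 0.52)]
    [536.7 290.8  42.9] 12.3
rack [([340.0, 262.0], 0.55)] [([195.0, 211.0], 0.74)]
    [510.4 224.8   8.7] 2.6
camera_stand [([215.0, 211.0], 0.94), ([210.0, 173.0], 0.64)] [([212.0, 223.0], 0.66), ([309.0, 195.0], 0.65)]
    [573.2  65.4 145. ] 271.4
camera [([210.0, 171.0], 0.7)] [([318.0, 195.0], 0.57), ([214.0, 225.0], 0.19)]
    [ 547.9 -175.4  133.8] 8.6
view_point [([214.0, 162.0], 0.8)] [([315.0, 199.0], 0.56)]
    [ 536.4 -165.5  161.9] 1.2
slide_box [([209.0, 302.0], 0.82), ([330.0, 243.0], 0.16)] [([238.0, 132.0], 0.83)]
    [788.7  68.   -7.6] 11.2
specimen_jar [([308.0, 323.0], 0.96)] [([180.0, 151.0], 0.72), ([364.0, 240.0], 0.2)]
    [719.2 272.4  18.4] 1.7
petri_dish [([210.0, 177.0], 0.67), ([216.0, 302.0], 0.47)] []
```

View pics/scene0.png

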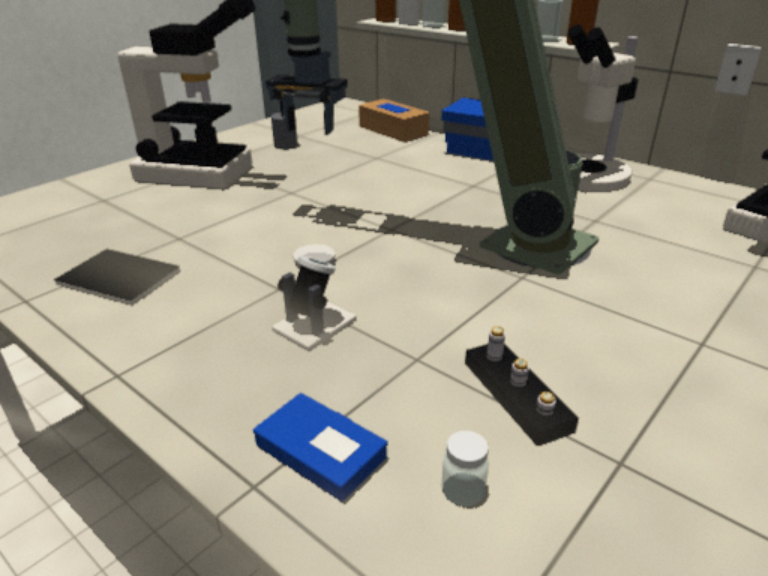

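View pics/top0.png

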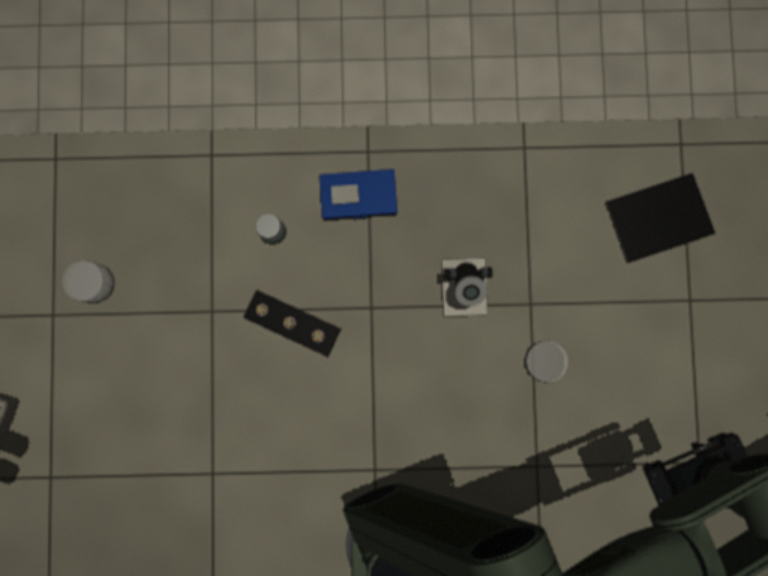

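The scene view shows the rack, with the long objective nearest the robot at about (330,225) in unscaled pixels. The inspection camera's ring light is at (210,172). In the top view, the objectives are at (211,224), (193,215) and (175,207), the camera ring at (314,194) and the dish at (365,241). Next I refine these by segmentation.

```bash
python3 - <<'E'
from h import *
s=viewer.grab_frame('scene');t=viewer.grab_frame('top')
np.save('s.npy',s,allow_pickle=True);np.save('t.npy',t,allow_pickle=True)
def proj(f,p):
    M=rot(f['attitude']); c=M.T@(np.array(p,float)-f['position']); return np.array([f['fx']*c[0]/c[2]+f['cx'],f['fy']*c[1]/c[2]+f['cy']]).round(1)
I=t['img'];g=I.max(2).astype(np.uint8)
# rack
sub=np.zeros_like(g);sub[185:245,155:235]=(g[185:245,155:235]<45)
cs=max(cv2.findContours(sub,0,2)[0],key=cv2.contourArea)
r=cv2.minAreaRect(cs);print('rack',r,[atz(t,p,30)[:2].round(0).tolist() for p in cv2.boxPoints(r)],atz(t,r[0],30))
# plate
sub=np.zeros_like(g);a=I[165:220,285:335].min(2);print(np.percentile(a,[10,50,70,90,99]))
sub[165:220,285:335]=a>125
cs=cv2.findContours(cv2.morphologyEx(sub,3,np.ones((3,3))),0,2)[0]
c=max(cs,key=cv2.contourArea);r=cv2.minAreaRect(c);print('plate',r,[atz(t,p,12)[:2].round(0).tolist() for p in cv2.boxPoints(r)])
print('long',tri(s,[331,219],t,[211.5,224]))
print('obj top-view long/mid/short',atz(t,[211.5,224],85),atz(t,[193,215],68),atz(t,[175,207],56))
print('dish in scene',atz(t,[365,241],21),proj(s,atz(t,[365,241],21)))
cv2.imwrite('pics/c.png',cv2.cvtColor(np.hstack([cv2.resize(I[160:250,155:245],(400,400),interpolation=2),cv2.resize(I[160:250,270:360],(400,400),interpolation=2)]),cv2.COLOR_RGB2BGR))
S=s['img'];cv2.imwrite('pics/d.png',cv2.cvtColor(np.hstack([cv2.resize(S[150:240,170:260],(400,400),interpolation=2),cv2.resize(S[210:300,300:390],(400,400),interpolation=2)]),cv2.COLOR_RGB2BGR))
E
```

```text
rack ((194.37205505371094, 214.9986572265625), (61.89623260498047, 20.216320037841797), 24.567171096801758) [[513.0, 333.0], [574.0, 304.0], [484.0, 116.0], [423.0, 145.0]] [498.31630321 224.07166041  30.        ]
[ 40.   80.   83.  103.1 127. ]
plate ((305.0872497558594, 207.8389434814453), (17.262676239013672, 4.750132083892822), 10.007979393005371) [[513.0, -120.0], [528.0, -123.0], [517.0, -181.0], [501.0, -178.0]]
long (array([465.75199247, 162.79112356,  84.02487539]), np.float64(2.8641599202523156))
obj top-view long/mid/short [466.47936211 161.45876236  85.        ] [497.38195192 223.38539801  68.        ] [525.4930679  284.34214004  56.        ]
dish in scene [ 398.32448182 -347.61153252   21.        ] [207.6 168.3]
```

View pics/c.png

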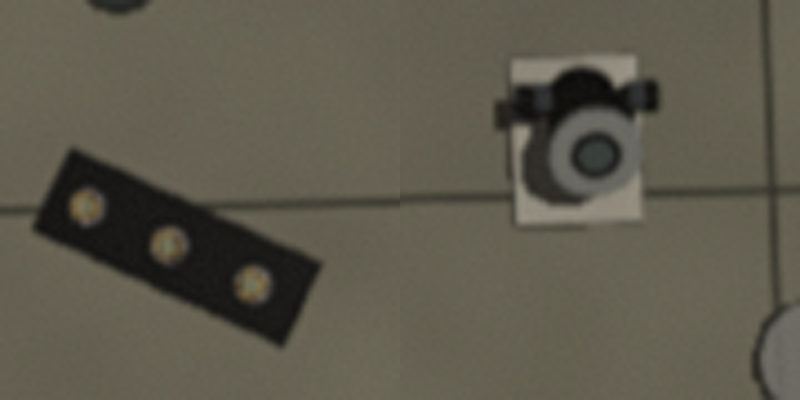

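View pics/d.png

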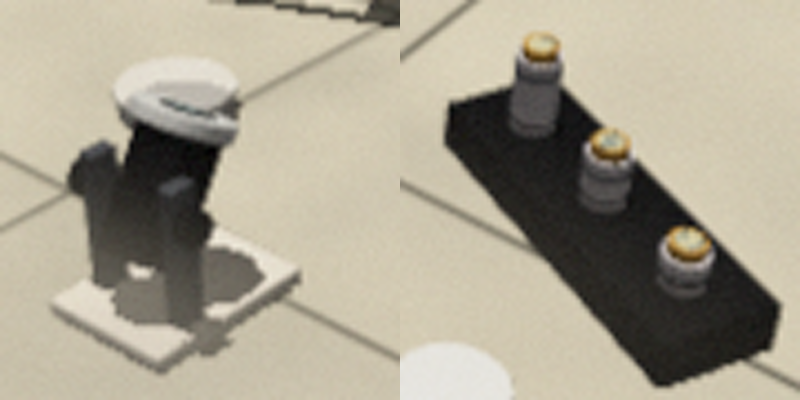

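The crops are clear. The rack row is in line, with the long objective's thread top at (211.9,224.1) in top and (331.7,220.4) in scene. The camera lens centre is at (314.3,194.7) in top, and all four plate corners are visible. The dish lies behind the camera in the scene view.

```bash
python3 - <<'E'
from h import *
t=np.load('t.npy',allow_pickle=True).item();s=np.load('s.npy',allow_pickle=True).item()
k=4.4444
P=[atz(t,[(x-400)/k+270-.4,y/k+160-.4],12)[:2] for x,y in [(511,58),(637,55),(642,220),(516,226)]]
print(np.round(P,0).tolist())
v=(P[0]+P[1]-P[2]-P[3])/2; print('plate x axis angle',np.degrees(np.arctan2(v[1],v[0])),np.linalg.norm(v))
w=(P[0]+P[3]-P[1]-P[2])/2;print(np.degrees(np.arctan2(-w[0],w[1])),np.linalg.norm(w))
u=v/np.linalg.norm(v);c=np.mean(P,0);print('stand origin',c-20*u)
# scene lower plate corners on crop: left(52,305) bottom(160,372) right(300,272)
print([atz(s,[x/k+170,y/k+150],12)[:2].round(0).tolist() for x,y in [(52,303),(160,364),(300,268)]])
print('lens top',atz(t,[314.3-.4,194.7-.4],130))
for n in('camera','view_point'):
  for i in range(2):
    s=viewer.grab_frame('scene');t=viewer.grab_frame('top')
    a,b=viewer.pinpoint(n,s),viewer.pinpoint(n,t)
    if a and b: print(n,a[0],b[0],tri(s,a[0]['location'],t,b[0]['location']))
st=sensors.state();print({k:np.round(v,2) for k,v in st.items()})
E
```

```text
[[636.0, -118.0], [636.0, -215.0], [509.0, -215.0], [507.0, -118.0]]
plate x axis angle -0.09462589387659796 128.2721172945966
0.7540435136681946 96.84292407965155
stand origin [ 551.85935284 -166.71656935]
[[637.0, -205.0], [637.0, -107.0], [508.0, -111.0]]
lens top [ 552.34117576 -167.38199707  130.        ]
camera {'location': [210.9, 174.1], 'score': 0.69} {'location': [319.8, 193.9], 'score': 0.96} (array([ 547.83657352, -180.65631588,  123.87260821]), np.float64(16.761396157844317))
view_point {'location': [214.0, 163.4], 'score': 0.83} {'location': [314.8, 200.7], 'score': 0.97} (array([ 531.94193617, -167.75941313,  153.80976868]), np.float64(3.2338013101279874))
view_point {'location': [215.8, 162.3], 'score': 0.74} {'location': [313.1, 200.3], 'score': 0.83} (array([ 532.37710572, -161.17048747,  159.61699307]), np.float64(1.4529400504451682))
{'time_s': np.float64(2.1), 'qpos': array([-69.9 ,  18.31,  89.64,  -0.  ,  72.04,  -1.15]), 'qvel': array([-0.02,  0.02, -0.  , -0.13,  0.05,  0.03]), 'effort': array([ 0.000e+00, -4.123e+01, -2.322e+01,  7.000e-02,  4.000e-02,
        0.000e+00]), 'ee_pos': array([ 208.36, -535.94,  227.97]), 'ee_rot': array([179.99,   0.  ,  21.24]), 'force': array([ 0.83, -0.62, -0.63]), 'torque': array([-0.06,  0.03, -0.02]), 'gripper_force': np.float64(0.0), 'gripper_width': np.float64(91.2)}
```

step_arm(
  plan=[2.46, -2.78, 0, 0, 0, 0, 2.46, -2.78, 0, 0, 0, 0, 2.46, -2.78, 0, 0, 0, 0, 2.46, -2.78, 0, 0, 0, 0, 2.46, -2.78, 0, 0, 0, 0],
  hand=9.12,
)

```text
time_s: 2.52
ee_pos: [272.8, -360.2, 228.0]
ee_rot: [180.0, -0.0, 21.2]
force: [1.3, 0.1, 0.2]
gripper_width: 91.0
gripper_force: 0.0
```

step_arm(
  plan=[2.46, -2.78, 0, 0, 0, 0, 2.46, -2.78, 0, 0, 0, 0, 2.46, -2.78, 0, 0, 0, 0, 2.46, -2.78, 0, 0, 0, 0, 2.46, -2.78, 0, 0, 0, 0],
)

```text
time_s: 2.93
ee_pos: [337.1, -186.0, 228.2]
ee_rot: [180.0, -0.0, 21.2]
force: [1.1, -0.0, -0.2]
gripper_width: 91.2
gripper_force: 0.0
```

step_arm(
  plan=[2.46, -2.78, 0, 0, 0, 0, 2.46, -2.78, 0, 0, 0, 0, 2.46, -2.78, 0, 0, 0, 0, 2.46, -2.78, 0, 0, 0, 0, 2.46, -2.78, 0, 0, 0, 0],
)

```text
time_s: 3.35
ee_pos: [401.4, -11.7, 228.3]
ee_rot: [180.0, -0.1, 21.3]
force: [0.8, -0.6, 0.8]
gripper_width: 91.2
gripper_force: 0.0
```

step_arm(
  plan=[2.46, -2.78, 0, 0, 0, 0, 2.46, -2.78, 0, 0, 0, 0, 2.46, -2.78, 0, 0, 0, 0, 2.46, -2.78, 0, 0, 0, 0, 2.46, -2.78, 0, 0, 0, 0],
)

```text
time_s: 3.77
ee_pos: [465.7, 162.6, 228.1]
ee_rot: [180.0, -0.0, 21.3]
force: [1.1, -1.0, -0.3]
gripper_width: 91.0
gripper_force: 0.0
```

step_arm(
  plan=[0, 0, 1, 0, 0, -0.108, 0, 0, 1, 0, 0, -0.108, 0, 0, 1, 0, 0, -0.108, 0, 0, 1, 0, 0, -0.108, 0, 0, 1, 0, 0, -0.108],
)

```text
time_s: 4.18
ee_pos: [465.5, 160.8, 177.5]
ee_rot: [180.0, -0.0, 52.5]
force: [0.4, -0.4, -0.2]
gripper_width: 91.5
gripper_force: 0.0
```

step_arm(
  plan=[0, 0, 1, 0, 0, -0.107, 0, 0, 1, 0, 0, -0.107, 0, 0, 0, 0, 0, 0, 0, 0, 0, 0, 0, 0],
)

```text
time_s: 4.52
ee_pos: [465.3, 160.5, 157.7]
ee_rot: [-180.0, 0.0, 64.3]
force: [0.1, -0.5, 1.0]
gripper_width: 91.1
gripper_force: 0.0
```

```bash
python3 - <<'E'
from h import *
s=viewer.grab_frame('scene')
cv2.imwrite('pics/e.png',cv2.cvtColor(cv2.resize(s['img'][150:300,260:410],(600,600),interpolation=2),cv2.COLOR_RGB2BGR))
E
```

```text
(no output)
```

View pics/e.png

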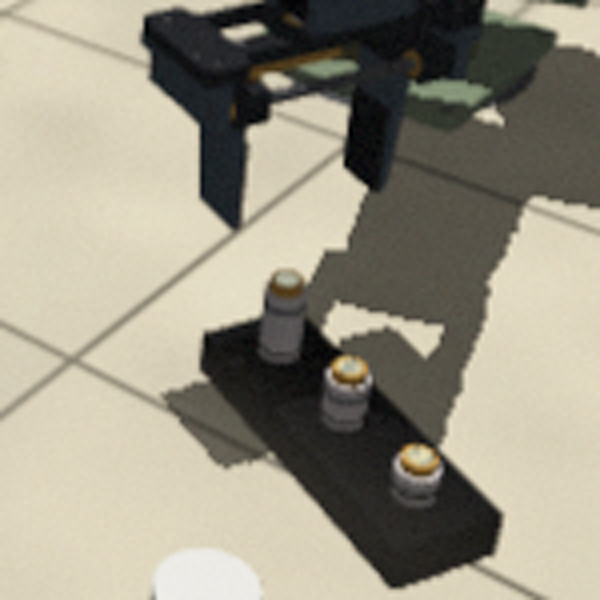

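The open fingers straddle the long objective, whose thread top is at (287,280) in the crop, and they are in line across the rack. I can descend.

step_arm(
  plan=[0.12, 0.1, 2.5, 0, 0, 0, 0, 0, 2.5, 0, 0, 0, 0, 0, 2.5, 0, 0, 0, 0, 0, 2.0, 0, 0, 0, 0, 0, 1.2, 0, 0, 0],
)

```text
time_s: 4.98
ee_pos: [466.4, 161.0, 49.7]
ee_rot: [-179.9, 0.1, 64.3]
force: [-0.2, 0.0, 0.1]
gripper_width: 91.4
gripper_force: 0.0
```

step_arm(
  plan=[0, 0, 0, 0, 0, 0, 0, 0, 0, 0, 0, 0, 0, 0, 0, 0, 0, 0, 0, 0, 0, 0, 0, 0],
  hand=2.9,
  newtons=10,
)

```text
time_s: 5.32
ee_pos: [468.0, 161.6, 52.3]
ee_rot: [179.9, -0.1, 64.4]
force: [-0.9, 0.9, 0.2]
gripper_width: 67.8
gripper_force: 0.0
```

step_arm(
  plan=[0, 0, 0, 0, 0, 0, 0, 0, 0, 0, 0, 0, 0, 0, 0, 0, 0, 0, 0, 0, 0, 0, 0, 0, 0, 0, 0, 0, 0, 0],
)

```text
time_s: 5.73
ee_pos: [466.9, 161.2, 51.1]
ee_rot: [180.0, -0.0, 64.4]
force: [-0.3, 0.7, -0.0]
gripper_width: 34.2
gripper_force: 0.0
```

step_arm(
  plan=[0, 0, 0, 0, 0, 0, 0, 0, 0, 0, 0, 0, 0, 0, 0, 0, 0, 0, 0, 0, 0, 0, 0, 0, 0, 0, 0, 0, 0, 0],
)

```text
time_s: 6.15
ee_pos: [466.9, 161.2, 50.9]
ee_rot: [-180.0, 0.0, 64.4]
force: [0.9, 0.8, -0.9]
gripper_width: 29.2
gripper_force: 0.0
```

step_arm(
  plan=[0, 0, 0, 0, 0, 0, 0, 0, 0, 0, 0, 0, 0, 0, 0, 0, 0, 0, 0, 0, 0, 0, 0, 0, 0, 0, 0, 0, 0, 0],
  hand=0,
  newtons=40,
)

```text
time_s: 6.57
ee_pos: [466.4, 161.2, 50.9]
ee_rot: [-180.0, 0.0, 64.4]
force: [-2.6, 1.2, 1.2]
gripper_width: 25.3
gripper_force: 40.0
```

step_arm(
  plan=[0, 0, -0.8, 0, 0, 0, 0, 0, -1.2, 0, 0, 0, 0, 0, -2.0, 0, 0, 0, 0, 0, -2.0, 0, 0, 0, 0, 0, -2.0, 0, 0, 0],
)

```text
time_s: 6.98
ee_pos: [467.2, 160.9, 132.0]
ee_rot: [179.9, 0.0, 64.5]
force: [-0.1, 0.2, -2.3]
gripper_width: 25.5
gripper_force: 40.0
```

step_arm(
  plan=[0, 0, -3.2, 0, 0, 0, 0, 0, -3.2, 0, 0, 0, 0, 0, -3.2, 0, 0, 0, 0, 0, -3.2, 0, 0, 0, 0, 0, -3.2, 0, 0, 0],
)

```text
time_s: 7.4
ee_pos: [466.8, 160.8, 292.9]
ee_rot: [179.9, -0.0, 64.4]
force: [0.5, 0.1, -2.3]
gripper_width: 25.5
gripper_force: 40.0
```

step_arm(
  plan=[0, 0, 0, 0, 0, 0, 0, 0, 0, 0, 0, 0, 0, 0, 0, 0, 0, 0],
)

```text
time_s: 7.65
ee_pos: [466.4, 160.8, 290.1]
ee_rot: [-180.0, 0.1, 64.4]
force: [-0.2, -0.1, -3.8]
gripper_width: 25.6
gripper_force: 40.0
```

```bash
python3 - <<'E'
from h import *
s=viewer.grab_frame('scene')
cv2.imwrite('pics/f.png',cv2.cvtColor(cv2.resize(s['img'][120:300,240:420],(600,600),interpolation=2),cv2.COLOR_RGB2BGR))
st=sensors.state();p=st['ee_pos'];M=rot(st['ee_rot'])
print(p,st['ee_rot'],st['gripper_force'],st['gripper_width'])
print('shift cm',M.T@(np.array([461.5,-164.5,287])-p)/10,'turn axis (world y -30deg)',M.T@np.array([0,-np.pi/6,0]))
E
```

```text
[466.07095139 160.77015753 289.44392978] [-1.79893864e+02  1.33513183e-01  6.44420900e+01] 39.99948441982269 25.407986243457476
shift cm [-29.54078914  13.62109581   0.28799947] turn axis (world y -30deg) [-0.47236319  0.22589428  0.00068227]
```

View pics/f.png

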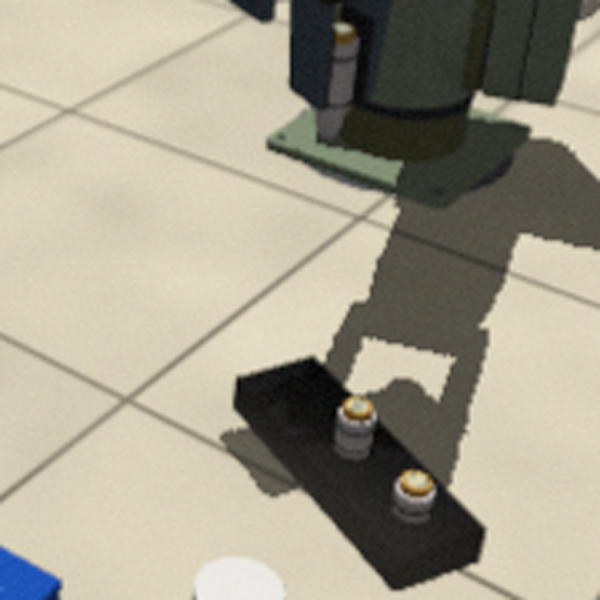

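The long objective is in the fingers, with its thread end at (345,30) and nose at (328,137) in the crop. The other two still stand in the rack. I want to compare the held axis with the expected vertical.

```bash
python3 - <<'E'
from h import *
s=viewer.grab_frame('scene');st=sensors.state();p=st['ee_pos']
def proj(f,p):
    M=rot(f['attitude']); c=M.T@(np.array(p,float)-f['position']); return np.array([f['fx']*c[0]/c[2]+f['cx'],f['fy']*c[1]/c[2]+f['cy']])
k=600/180
for d in(34,-21,-41): print(d,((proj(s,p+[0,0,d])-[240,120])*k).round(0))
for n in('objective_long_center','objective_long_nose'):
    print(n,[((np.array(x['location'])-[240,120])*k).round(0) for x in viewer.pinpoint(n,s)[:2]])
E
```

```text
34 [333.  26.]
-21 [325. 103.]
-41 [322. 130.]
objective_long_center [array([330.,  73.])]
objective_long_nose [array([323., 131.])]
```

step_arm(
  plan=[-2.95, 1.36, 0, 0, 0, 0, -2.95, 1.36, 0, 0, 0, 0, -2.95, 1.36, 0, 0, 0, 0, -2.95, 1.36, 0, 0, 0, 0, -2.95, 1.36, 0, 0, 0, 0],
)

```text
time_s: 8.27
ee_pos: [464.0, -2.6, 290.0]
ee_rot: [-179.9, 0.1, 64.5]
force: [0.4, -0.6, -2.4]
gripper_width: 25.4
gripper_force: 40.0
```

step_arm(
  plan=[-2.95, 1.36, 0, 0, 0, 0, -2.95, 1.36, 0, 0, 0, 0, -2.95, 1.36, 0, 0, 0, 0, -2.95, 1.36, 0, 0, 0, 0, -2.95, 1.36, 0, 0, 0, 0],
)

```text
time_s: 8.68
ee_pos: [461.7, -165.1, 290.1]
ee_rot: [-179.9, 0.0, 64.4]
force: [1.2, 0.2, -1.9]
gripper_width: 25.3
gripper_force: 40.0
```

step_arm(
  plan=[0, 0, 0, -0.0675, 0.0323, 0, 0, 0, 0, -0.0675, 0.0323, 0, 0, 0, 0, -0.0675, 0.0323, 0, 0, 0, 0, -0.0675, 0.0323, 0],
)

```text
time_s: 9.02
ee_pos: [461.9, -163.9, 290.0]
ee_rot: [164.4, -7.4, 65.4]
force: [-0.4, 0.6, -2.3]
gripper_width: 25.5
gripper_force: 40.0
```

step_arm(
  plan=[0, 0, 0, -0.0675, 0.0323, 0, 0, 0, 0, -0.0675, 0.0323, 0, 0, 0, 0, -0.0675, 0.0323, 0, 0, 0, 0, 0, 0, 0, 0, 0, 0, 0, 0, 0],
)

```text
time_s: 9.43
ee_pos: [461.1, -163.5, 289.8]
ee_rot: [152.7, -12.5, 67.4]
force: [0.8, -0.5, -1.4]
gripper_width: 24.9
gripper_force: 40.0
```

```bash
python3 - <<'E'
from h import *
st=sensors.state();p=st['ee_pos'];M=rot(st['ee_rot']);print(p,M[:,2],st['gripper_force'])
cz=np.array([-.5,0,.866]);vp=np.array([532,-164.5,164.6])
print('shift to final',M.T@(vp+41*cz-p)/10)
s=viewer.grab_frame('scene');t=viewer.grab_frame('top')
A=cv2.resize(s['img'][110:230,160:280],(400,400),interpolation=2);B=cv2.resize(t['img'][150:240,270:360],(400,400),interpolation=2)
cv2.imwrite('pics/g.png',cv2.cvtColor(np.hstack([A,B]),cv2.COLOR_RGB2BGR))
E
```

```text
[ 461.07635061 -163.47763081  289.84952486] [ 4.97118635e-01  5.89085307e-04 -8.67682382e-01] 39.999677538871765
shift to final [-0.13491451 -0.0307954  10.29348089]
```

View pics/g.png

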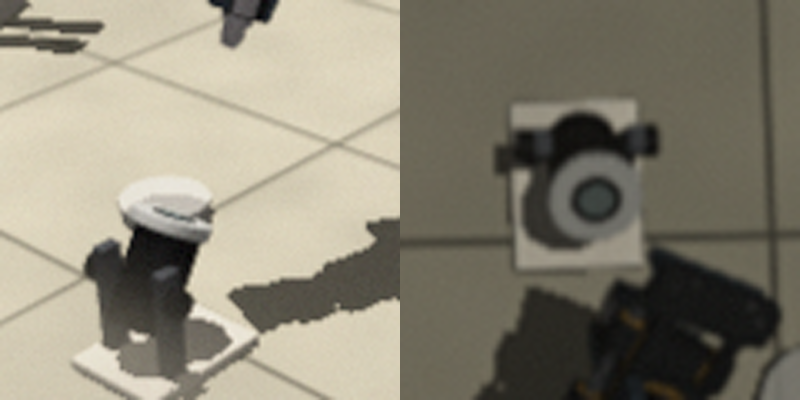

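The nose is visible at (232,43) in the scene crop, on the line towards the ring light at (165,210). The way is clear, so I advance most of the distance and check.

step_arm(
  plan=[-0.1, 0, 2.0, 0, 0, 0, 0, 0, 2.0, 0, 0, 0, 0, 0, 2.0, 0, 0, 0, 0, 0, 1.5, 0, 0, 0, 0, 0, 0.5, 0, 0, 0],
)

```text
time_s: 9.95
ee_pos: [502.9, -163.9, 219.2]
ee_rot: [152.7, -12.5, 67.6]
force: [-0.1, -0.3, -3.4]
gripper_width: 25.4
gripper_force: 40.0
```

step_arm(
  plan=[0, 0, 0, 0, 0, 0, 0, 0, 0, 0, 0, 0, 0, 0, 0, 0, 0, 0],
)

```text
time_s: 10.2
ee_pos: [502.6, -164.7, 222.6]
ee_rot: [152.4, -12.5, 67.5]
force: [0.1, 0.6, -1.9]
gripper_width: 25.3
gripper_force: 40.0
```

```bash
cat > chk.py <<'E'
from h import *
import sys
st=sensors.state();p=st['ee_pos'];M=rot(st['ee_rot']);print(p,M[:,2],st['gripper_force'],st['force'])
cz=np.array([-.5,0,.866]);vp=np.array([532,-164.5,164.6])
print('shift to final',M.T@(vp+41*cz-p)/10)
def proj(f,p):
    Q=rot(f['attitude']); c=Q.T@(np.array(p,float)-f['position']); return np.array([f['fx']*c[0]/c[2]+f['cx'],f['fy']*c[1]/c[2]+f['cy']])
s=viewer.grab_frame('scene');t=viewer.grab_frame('top')
print('expected nose in crop',((proj(s,p+41*M[:,2])-[180,110])*6).round(0),'thread',((proj(s,p-34*M[:,2])-[180,110])*6).round(0),'lens',((proj(s,vp-40*cz)-[180,110])*6).round(0))
for n in('objective_long_nose','objective_long_center','view_point','camera'):
    print(n,[((np.array(x['location'])-[180,110])*6).round(0).tolist() for x in viewer.pinpoint(n,s)[:2]],[x['location'] for x in viewer.pinpoint(n,t)[:1]])
cv2.imwrite(sys.argv[1],cv2.cvtColor(cv2.resize(s['img'][110:200,180:270],(540,540),interpolation=2),cv2.COLOR_RGB2BGR))
E
python3 chk.py pics/i.png
```

```text
[ 502.56281152 -164.71573559  222.56712279] [ 5.01438670e-01 -4.71987625e-04 -8.65193064e-01] 39.999579191207886 [ 0.06062202  0.63940121 -1.94608816]
shift to final [-0.13161087 -0.3283855   2.39145577]
expected nose in crop [222. 249.] thread [273.  88.] lens [184. 386.]
objective_long_nose [[241.0, 246.0]] []
objective_long_center [[247.0, 164.0]] []
view_point [[217.0, 305.0]] [[312.6, 199.2]]
camera [[173.0, 385.0]] []
```

View pics/i.png

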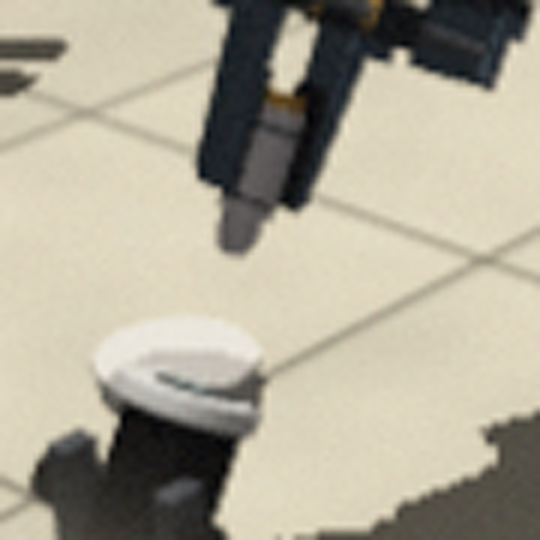

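The scene view shows the nose at (236,252), pointing at the ring light, with the lens slit at about (188,383). The angle is right. The lens sits about 3 mm further to −y relative to the objective, which agrees with the top view's y of −167. I'll do the last approach with that correction.

step_arm(
  plan=[-0.1, 0, 0.7, 0, 0, 0, -0.1, -0.1, 0.7, 0, 0, 0, -0.1, 0, 0.5, 0, 0, 0, 0, 0, 0.3, 0, 0, 0, 0, 0, 0, 0, 0, 0],
)

```text
time_s: 11.12
ee_pos: [510.9, -166.6, 200.0]
ee_rot: [152.6, -12.5, 67.5]
force: [-0.7, -0.1, -2.0]
gripper_width: 25.4
gripper_force: 40.0
```

step_arm(
  plan=[0, 0, 0, 0, 0, 0, 0, 0, 0, 0, 0, 0, 0, 0, 0, 0, 0, 0, 0, 0, 0, 0, 0, 0, 0, 0, 0, 0, 0, 0],
)

```text
time_s: 11.53
ee_pos: [511.1, -166.8, 201.6]
ee_rot: [152.4, -12.5, 67.5]
force: [0.2, 0.4, -2.1]
gripper_width: 25.5
gripper_force: 40.0
```

```bash
sed -i 's/532,-164.5,164.6/533,-167,164.6/' chk.py; python3 chk.py pics/j.png; python3 -c "
from h import *
print(sensors.state()['ee_pos'],np.round(sensors.state()['qvel'],2))"
```

```text
[ 511.08707317 -166.78701821  201.5502489 ] [ 5.00547855e-01 -9.29046963e-05 -8.65708864e-01] 39.99954164028168 [ 0.18696886  0.44767838 -2.08835623]
shift to final [0.00237665 0.05431267 0.19575564]
expected nose in crop [208. 297.] thread [259. 137.] lens [179. 385.]
objective_long_nose [[215.0, 306.0]] []
objective_long_center [[241.0, 222.0]] [[197.5, 210.4]]
view_point [[203.0, 311.0]] [[316.9, 198.7]]
camera [[196.0, 384.0]] [[315.2, 194.5]]
[ 511.06767067 -166.76361448  201.33147677] [ 0.05  0.09  0.07 -0.03 -0.17  0.04]
```

View pics/j.png

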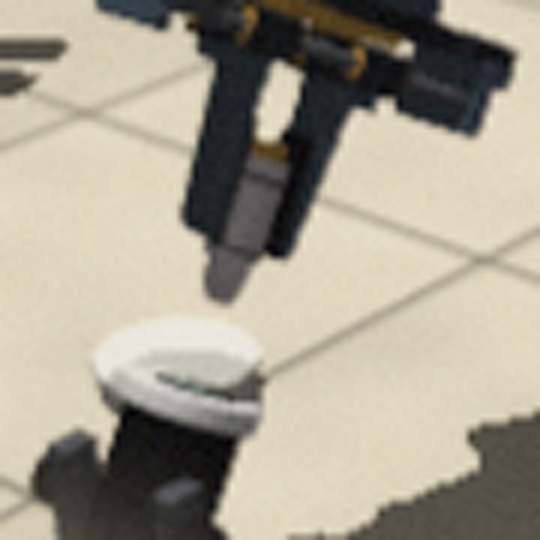

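The nose is at (220,300) and the lens slit at (188,383). That offset of (-32,83) is within 1 image pixel of the expected (-29,88), and the arm is still.

```bash
python3 -c "
from h import *
print(env.job_done())"
```

```text
the job is handed in; nothing more can be done
None
```

The longest objective is gripped steady in the air, aimed at the camera lens from about 40 mm with its axis within about 1° of the line of sight by my estimates; I handed the job in at about 12 s, and it returned no verdict.

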